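# Set the shaft collar on the flat of a bench drive

### The job

Grip the bare shaft of the bench drive across its ground flat and turn it until the flat faces the way the yellow arrow on the housing points. Then lift the shaft collar off its blue parking stand, lower it over the shaft with its set-screw over the flat until its top is flush with the shaft's end, and finish while holding it there in the gripper, still and level, so that I can tighten the screw. Leave the flask, beaker and jar alone and do not drop the collar on the bench.

Things in the scene. Friction and masses are not known exactly. Their poses are not given: they have to be found in the camera images.
- drive: White bench drive housing, 170 (x) by 130 (y) by 70 mm high, standing fixed on the bench. Origin: centre of its underside, under the shaft's axis. The flat yellow arrow on its top points along its +x axis; a round boss 42 mm across, 7 mm high, surrounds the shaft.
- arrow (a point): Middle of the yellow arrow, on top of the housing, 47 mm from the shaft's axis on the side that it points to, 72 mm above the bench; its x axis is the direction in which the arrow points, level.
- shaft (a joint): Turn of the shaft in the housing, rad: 0 when the flat faces the way the arrow points, growing anticlockwise seen from above; it can turn from -3.1 to 3.1 and starts somewhere between 0.5 and 1.4. It stays where it is left (friction about 0.06 N m), and can only turn.
- shaft_end (a point): Centre of the upper end of the upright dark steel shaft, on its axis, 130 mm above the bench. The shaft is round, 20 mm across, and stands 60 mm out of the housing's top; its top edge is bevelled 2.5 mm. x axis: turns with the shaft and points squarely out of the flat; z up. Across the flat the shaft measures 16 mm (the flat lies 6 mm from the axis, the round back 10 mm), so fingers closed squarely on the flat stop at 16 mm and elsewhere at more, up to 20 mm.
- flat (a point): Middle of the bright ground flat on the dark shaft: a face 15 mm wide, from 3 mm below the shaft's end down to 36 mm below it; this point lies on the face, 6 mm from the axis and 18 mm below the shaft's end; x axis points squarely out of the flat. Below it the shaft is fully round. (The rules call this face shaft_c2.)
- collar_mid (a point): The loose aluminium shaft collar, at the centre of its bore half-way up: 42 mm across, 22 mm high, 0.11 to 0.22 kg, bore 23 mm. Its +y and -y sides are widened to two parallel faces 46 mm apart and 24 mm long, to grip it by. x axis points from the bore to its set-screw; z up. On the stand its underside is 34 mm above the bench.
- screw (a point): Middle of the outer face of the set-screw's black head, 9 mm across, 25 mm from the bore's axis, half-way up the collar (brass dot in it; a red line on the collar's top shows its side). The brass tip of the screw stands into the bore, to 7.5 mm from the axis, 5 mm across and rounded: over the round part of the shaft it does not pass, over the flat it passes with 1.5 mm to spare.
- collar: The same collar, given at the centre of its underside; axes as at the point half-way up.
- stand: Grey parking stand fixed on the bench, plate 85 by 85 by 8 mm with a blue post 30 mm across up to 34 mm, on which the collar lies, and a pin 10 mm across up to 44 mm that stands in its bore. Origin: centre of its underside.
- flask: Stoppered conical glass flask, 78 mm across, 146 mm high, a bystander. Origin: centre of its underside.
- beaker: Glass beaker, 64 mm across, 85 mm high, a bystander. Origin: centre of its underside.
- jar: Amber glass jar with blue cap, 60 mm across, 85 mm high, a bystander. Origin: centre of its underside.
Mind the look-alikes: they are no part of the job. There is more than one size of the drive; the job needs the middle-sized. Of the things that look like the collar, the middle-sized one is meant.

How it is judged (in metres and radians):
On the way, in this order (a step that is already met when the one before it is completed fails the run):
1. the fingers have the shaft gripped on its flat, and the flat faces the arrow's way within 0.2 rad (contact force between the fingers and shaft_c2 above 3 N and value of joint shaft between -0.2 and 0.2 rad and distance of collar from where it was at the start of the episode below 0.015 m), for 0.2 s.
2. the collar is lifted clear of its stand in the fingers (contact force between the fingers and collar above 2 N and height (world z) of collar_mid above 0.065 m), for 0.2 s.
At the end, for the whole second after the job is handed in: Fingers hold the collar (over 2 N), still, level within 0.12 rad, on the shaft, its top flush with the shaft's end within 4 mm; set-screw over the flat within 7 mm sideways; the flat faces the arrow's way within 0.25 rad; flask, beaker and jar where they were (contact force between the fingers and collar above 2 N and z of collar_mid in the frame of shaft_end between -0.015 and -0.007 m and horizontal distance between collar_mid and shaft_end below 0.003 m and angle between collar_mid's own z axis and vertical below 0.12 rad and value of joint shaft between -0.25 and 0.25 rad and x of screw in the frame of drive above 0.02 m and x of screw in the frame of shaft_end above 0.02 m and y of screw in the frame of shaft_end between -0.007 and 0.007 m and linear speed of collar below 0.02 m/s and distance of each of flask, beaker, jar from where it was at the start of the episode below 0.03 m); the arm keeps its last pose, push and grip.
It fails at once if the flask was disturbed (distance of flask from where it was at the start of the episode above 0.03 m or angle between flask's own z axis and vertical above 0.5 rad).
It fails at once if the beaker was disturbed (distance of beaker from where it was at the start of the episode above 0.03 m or angle between beaker's own z axis and vertical above 0.5 rad).
It fails at once if the jar was disturbed (distance of jar from where it was at the start of the episode above 0.03 m or angle between jar's own z axis and vertical above 0.5 rad).
It fails at once if the collar was dropped on the bench (height (world z) of collar_mid below 0.03 m).
It also fails if it takes over 54 s, if anything falls off the work surface, if the arm or the gripper's body presses on something with over 40 N, if the wrist force passes 120 N, or if a joint passes its speed limit or range.

### The arm

A 6-joint arm with a two-finger parallel gripper is mounted at the origin on the work surface. World frame = base frame: x ahead of the robot, y to its left, z up, the work surface at z = 0. Lengths are in mm, angles in rad, forces in N, time in s.
With the tool pointing down it reaches from about 275 to 825 mm from the base axis. Payload 4.9 kg.
Tool frame: the origin (TCP) lies at the very end of the fingers, on their centre line; the grasp point (between the pads) lies 19 mm behind it; z points along the fingers, y is the direction in which the jaws open and shut (so a half turn about z gives the same grasp; the last joint's range is limited). The gripper opens to 85 mm and grips with 20 to 120 N. Pads are 22 mm wide; open, the fingers measure 114 mm over their backs; the gripper's body (76 mm by 85 mm) begins 54 mm behind the grasp point. The pads swing forward as they close: fully open they stand 13 mm farther back than shut.
Start: joints at [-1.428, 0.326, -0.193, 1.052, 0, 1.437], TCP at [150.315, -529.078, 231.281] pointing down, gripper open.
Joint ranges: [-2.65, 2.65], [-0.97, 1.79], [-1.3, 1.35], [-1.93, 2.1], [-1.47, 1.37], [-3.14, 3.14]. Speed limits (rad/s): [2.57, 2.57, 3.14, 3.14, 3.14, 3.14].

### API

Orientations are given as [roll, pitch, yaw] about the fixed x, y, z axes, in that order (R = Rz(yaw) Ry(pitch) Rx(roll)).
In Python, from bench import bot, solve_ik, imaging gives the robot as it stands. Calls block until the motion is done:
- bot.move_ptp(position, orientation): joint-space move of the TCP to a pose.
- bot.movel(position, rot=None, max_speed=150, threshold=None): straight line of the TCP; rot=None keeps the orientation; max_speed is the mean speed in mm/s. With threshold (N) it stops when the force on the tool has changed by that much, and returns True; else False.
- bot.move_j(angles): joint-space move.
- bot.grip(opening, effort=None): opening from 0.0 (shut) to 1.0 (fully open); effort is the grip in N (None keeps the last); returns when the fingers have stopped.
- bot.dwell(seconds).
- solve_ik(position, orientation): joint angles nearest the present ones, or None.
- bot.get_state(): the state.
- imaging.capture(name): name is "scene" or "top" or "wrist"; returns the picture (384x512x3 uint8, blue, green, red); there is no depth.
- imaging.camera_model(name): a dict with "K" (3x3 intrinsics, pixels), "position" and "rotation" of the camera in the world. Camera axes: x right, y up, looking along -z (the intrinsics and any distortion apply to the point x, -y, -z); pixel columns grow to the right and rows downward; lengths in mm; the calibration is good to about 2 mm. A picture is of the moment at which its call begins: read the wrist's pose just before it. camera_model takes no time and is no camera call; for the wrist camera it gives the pose at the moment of the call.
A pose or a line that the arm cannot do raises bot.IKError and nothing moves.
- bot.sign_off(): hands the job in, once; it reports no verdict.
The state is a dict: "t": time; "qpos": joint angles; "joint_velocities": joint speeds; "effort": joint torques, N m; "tcp_pos": TCP position; "orientation": TCP orientation; "contact_force": force on the tool from outside, world axes, zero at the start; "wrist_torque": the same for the moment, N m; "opening": opening from 0.0 (shut) to 1.0 (fully open).
Only numpy, scipy, OpenCV 4.12 (cv2) and the standard library are available. Lean on these libraries where they do the work, as an engineer would, in place of code of your own. Each camera call takes 0.05 s, during which the arm holds its last target.

## Working session

There is one attempt and no reset: what is moved stays moved. The work goes in short steps, each a Python script; the robot and the scene stay as the last script left them, time stands still between calls to the robot, and variables do not carry over. Pictures are saved under pics/ and viewed, and the job is handed in when it is done.

```bash
ls; mkdir -p pics
python3 - <<'E'
from bench import bot, imaging
import cv2,numpy as np
for n in("scene","top","wrist"):
    m=imaging.camera_model(n); im=imaging.capture(n); cv2.imwrite(f"pics/{n}0.png",im)
    print(n,m)
print(bot.get_state())
E
```

```text
pics
scene {'K': array([[472.96899982,   0.        , 251.37453149],
       [  0.        , 472.96899982, 187.77301259],
       [  0.        ,   0.        ,   1.        ]]), 'position': array([1350.68285562, -368.53445906,  836.00400023]), 'rotation': array([ 0.90022395, -0.01893114,  1.14255824])}
top {'K': array([[393.56828748,   0.        , 253.4246549 ],
       [  0.        , 393.56828748, 186.6417531 ],
       [  0.        ,   0.        ,   1.        ]]), 'position': array([ 458.59084769,   14.0795484 , 1012.31293998]), 'rotation': array([ 0.11536924, -0.03724657, -1.55404146])}
wrist {'K': array([[272.92373882,   0.        , 251.01453517],
       [  0.        , 272.92373882, 187.68001206],
       [  0.        ,   0.        ,   1.        ]]), 'position': array([ 226.0767297 , -506.08970687,  372.67823228]), 'rotation': array([-0.31246178,  0.0019308 , -1.29331476])}
{'t': 0.15, 'qpos': array([-1.42819541e+00,  3.26797035e-01, -1.93344759e-01,  1.05201150e+00,
       -5.86543804e-06,  1.43657727e+00]), 'joint_velocities': array([-0.00167967, -0.00294777,  0.00406793, -0.00074545,  0.00297867,
        0.00221448]), 'effort': array([ 2.36442165e-04, -4.43703961e+01,  2.62664062e+01,  1.04672543e-02,
       -1.61256125e-04,  7.37233762e-06]), 'tcp_pos': array([ 150.24954076, -528.61838071,  230.672555  ]), 'orientation': array([-3.14024711e+00, -1.75771557e-04,  2.76819859e-01]), 'contact_force': array([-0.52735726,  0.21220632,  0.22524679]), 'wrist_torque': array([-0.00846629,  0.00773178,  0.01507006]), 'opening': 0.9992641622002448}
```

View pics/scene0.png

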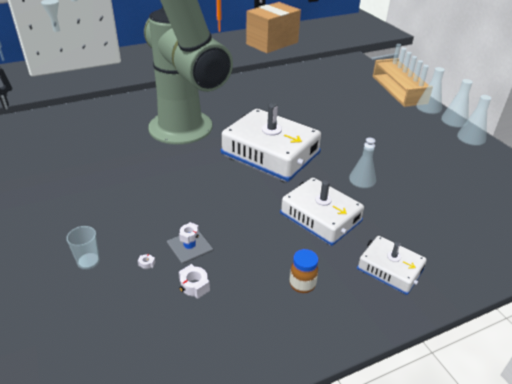

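View pics/top0.png

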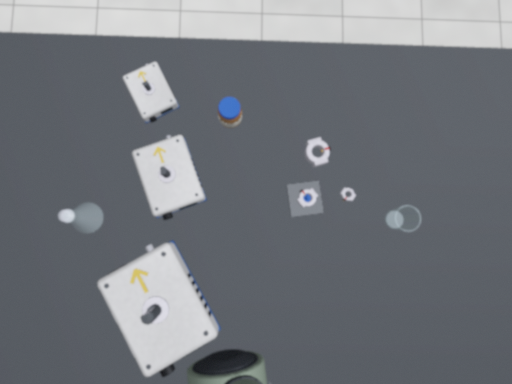

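View pics/wrist0.png

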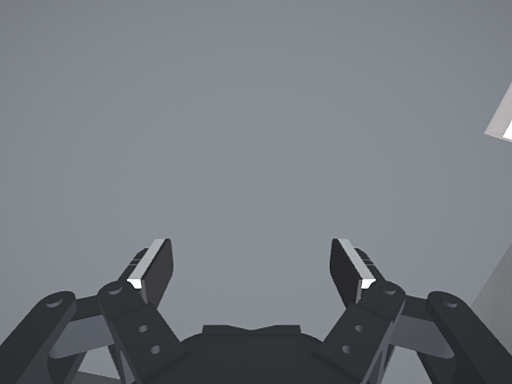

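The scene view shows three drives: small at (392,263), middle at (322,208) and large at (271,142). It also shows three collars: small at (146,261), middle on the blue stand at (189,232) and large at (194,281). In the top view the middle drive is at (168,175) and the middle collar at (307,198). The arm isn't where I'd expect it in either picture, so I'll check the calibration by projecting known points.

```bash
cat > h.py <<'E'
import numpy as np, cv2
from scipy.spatial.transform import Rotation as Rn
from bench import bot, imaging, solve_ik
def mod(n):
    m=imaging.camera_model(n); return m['K'],np.array(m['position']),Rn.from_euler('xyz',m['rotation']).as_matrix()
def proj(m,p):
    K,c,R=m; v=(np.atleast_2d(p)-c)@R; q=np.stack([v[:,0]/-v[:,2],-v[:,1]/-v[:,2]],1)
    return q*[K[0,0],K[1,1]]+[K[0,2],K[1,2]]
def ray(m,uv):
    K,c,R=m; u=(np.atleast_2d(uv)-[K[0,2],K[1,2]])/[K[0,0],K[1,1]]
    d=np.stack([u[:,0],-u[:,1],-np.ones(len(u))],1)@R.T; return c,d/np.linalg.norm(d,axis=1)[:,None]
def onz(m,uv,z):
    c,d=ray(m,uv); return c+d*((z-c[2])/d[:,2])[:,None]
def tri(m1,u1,m2,u2):
    A=np.zeros((3,3));b=np.zeros(3);L=[]
    for m,u in((m1,u1),(m2,u2)):
        c,d=ray(m,u);d=d[0];P=np.eye(3)-np.outer(d,d);A+=P;b+=P@c;L.append((c,P))
    x=np.linalg.solve(A,b); return x,[np.linalg.norm(P@(x-c)) for c,P in L]
E
python3 - <<'E'
from h import *
for n in("scene","top","wrist"):
    m=mod(n); print(n,m[2][:,2].round(2),m[2][:,0].round(2),proj(m,[[0,0,0],[150,-529,231],[400,0,0],[150,-529,0]]).round(0).tolist())
s,t=mod("scene"),mod("top")
for nm,a,b in(("drive mid shaft",(324,183),(163,172)),("collar",(189,230),(307,198)),("flask",(370,141),(66,215)),("jar",(304,256),(230,103))):
    print(nm,tri(s,a,t,b))
E
python3 - <<'E'
import cv2
a=cv2.imread('pics/top0.png')[120:230,110:370]
cv2.imwrite('pics/tc.png',cv2.resize(a,None,fx=3,fy=3,interpolation=cv2.INTER_CUBIC))
a=cv2.imread('pics/scene0.png')[165:305,160:380]
cv2.imwrite('pics/sc.png',cv2.resize(a,None,fx=3.6,fy=3.6,interpolation=cv2.INTER_CUBIC))
E
```

```text
scene [ 0.71 -0.34  0.62] [0.42 0.91 0.02] [[180.0, 127.0], [-13.0, 118.0], [224.0, 195.0], [14.0, 191.0]]
top [-0.12  0.04  0.99] [ 0.02 -1.    0.04] [[240.0, 423.0], [517.0, 398.0], [244.0, 256.0], [452.0, 360.0]]
wrist [0.3  0.08 0.95] [ 0.27 -0.96 -0.  ] [[-143.0, 159.0], [253.0, 242.0], [-207.0, -236.0], [252.0, 160.0]]
drive mid shaft (array([591.69667649, 189.00372234, 123.08950734]), [np.float64(0.8011778193400428), np.float64(0.8011778193401471)])
collar (array([ 545.79662055, -150.60135992,   52.13297575]), [np.float64(1.7735490896371917), np.float64(1.7735490896372705)])
flask (array([490.78577773, 395.08480174, 133.79688085]), [np.float64(2.2280871723250795), np.float64(2.228087172325155)])
jar (array([765.50196778,  39.71914408,  95.58526801]), [np.float64(1.8025808212559433), np.float64(1.8025808212560739)])
```

View pics/tc.png

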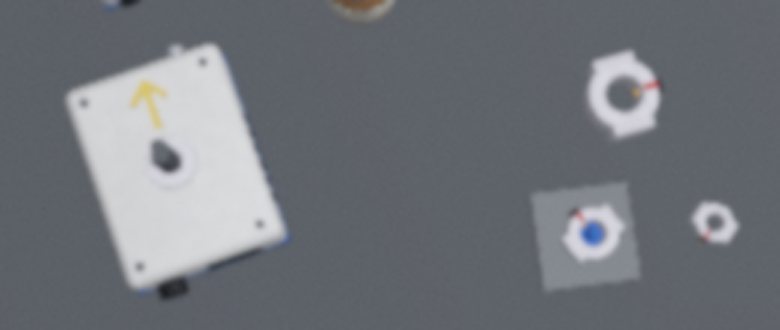

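View pics/sc.png

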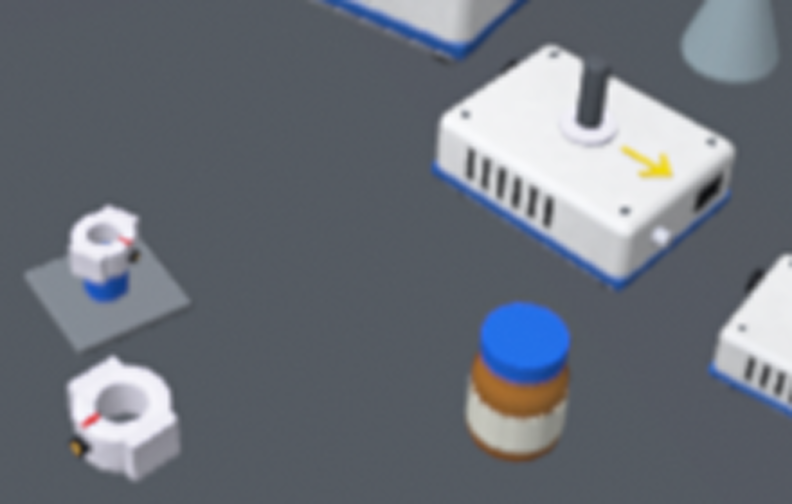

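The crops show the middle drive with its dark shaft and yellow arrow, and the middle collar on the blue post. The larger collar (top (318,151)) and the smaller one (top (348,194)) both lie loose on the bench. Next I'll measure the drive, arrow and collar and check their sizes.

Run:
```python
from h import *
t=mod("top"); s=mod("scene")
im=cv2.imread('pics/top0.png'); hsv=cv2.cvtColor(im,cv2.COLOR_BGR2HSV)
w=((hsv[...,2]>170)).astype(np.uint8); w[:50]=0
n,l,st,c=cv2.connectedComponentsWithStats(w)
for i in range(1,n):
    if st[i,4]<60: continue
    pts=np.argwhere(l==i)[:,::-1].astype(float)
    z={True:70}.get(st[i,4]>1000,56)
    P=onz(t,pts,z)[:,:2].astype(np.float32)
    r=cv2.minAreaRect(P); print('white',c[i].round(1),st[i,4],np.round(r[0],1),np.round(r[1],1),round(r[2],1), P.mean(0).round(1))
for n_,m,f in(("top",t,'pics/top0.png'),("scene",s,'pics/scene0.png')):
    h=cv2.cvtColor(cv2.imread(f),cv2.COLOR_BGR2HSV)
    y=cv2.inRange(h,(18,90,120),(35,255,255)); n,l,st,c=cv2.connectedComponentsWithStats(y)
    for i in range(1,n):
        if st[i,4]<15 : continue
        pts=np.argwhere(l==i)[:,::-1].astype(float); P=onz(m,pts,72)[:,:2]; mu=P.mean(0)
        ev,V=np.linalg.eigh(np.cov((P-mu).T)); print(n_,'yellow',c[i].round(1),st[i,4],mu.round(1),'axis deg',np.degrees(np.arctan2(V[1,1],V[0,1])).round(1),'len',np.ptp((P-mu)@V[:,1]).round(1))
    print([ (nm,np.unique(l).size) for nm in()])
```

```text
white [149.3  89.6] 1695 [804.3 241. ] [121.2  90.2] 28.4 [803.3 240.9]
white [229.1 106.8] 340 [769.4  44.7] [50.1 50.7] 47.3 [769.7  44.6]
white [168.  174.6] 3570 [596.7 187.5] [172.1 127.5] 21.2 [593.6 186.4]
white [317.4 150.9] 370 [ 663.1 -177.3] [66.4 56. ] 18.1 [ 663.  -177.6]
white [307.6 197.4] 266 [ 546.1 -153.2] [41.  47.8] 37.7 [ 546.4 -153. ]
white [347.9 193.5] 104 [ 558.  -253.2] [32.9 26.8] 45.4 [ 557.9 -253. ]
white [ 66.6 215.3] 171 [491.4 425.2] [31.1 35.2] 3.9 [491.8 425. ]
white [396.8 218.6] 106 [ 497.9 -374.3] [35.2 21.2] 10.2 [ 498.5 -373.5]
white [157.8 308.5] 8705 [288.9 199.5] [259.6 193.7] 30.7 [281.3 196.9]
top yellow [158.1 149.8] 19 [652.7 212.4] axis deg 121.1 len 16.0
top yellow [138.9 277.7] 114 [350.1 243.1] axis deg -150.3 len 54.8
[]
scene yellow [399.3  75.7] 335 [ 81.1 837.5] axis deg 168.6 len 220.1
scene yellow [377.5  71.1] 24 [ 17.9 785.4] axis deg 144.4 len 47.6
scene yellow [392.8  86.9] 244 [147.7 756.1] axis deg 166.4 len 196.9
scene yellow [418.8  92.3] 15 [218.7 815.5] axis deg 115.9 len 34.0
scene yellow [409.4 100.2] 27 [253.5 745.4] axis deg 130.5 len 62.5
scene yellow [293.9 138.7] 65 [314.9 260.3] axis deg -151.4 len 58.4
scene yellow [340.6 210.3] 46 [648.2 210. ] axis deg -158.1 len 38.3
scene yellow [410.2 265.1] 35 [862.3 250. ] axis deg -152.2 len 26.5
[]
```

The middle drive measures 172×128 mm, with its centre at about (593,187) and a yaw of about 21.5°. The collar is about 46 mm across at (546,-152). Both match the sizes given. Next I'll look at the flat with the wrist camera tilted toward the shaft.

```bash
cat >> h.py <<'E'
def tool(yaw,t=0.0):
    u=np.array([np.cos(yaw),np.sin(yaw),0]);k=np.array([0,0,1.])
    x=np.cos(t)*u-np.sin(t)*k; z=-np.sin(t)*u-np.cos(t)*k; y=np.cross(z,x)
    return Rn.from_matrix(np.stack([x,y,z],1)).as_euler('xyz')
def snap(name,fn,crop=None,f=1):
    m=mod(name); im=imaging.capture(name); cv2.imwrite(fn,im); return m,im
E
python3 - <<'E'
from h import *
for yaw in (60,75,90,-105):
  for tl in (0,20,30,40):
    q=solve_ik([593,187,205],tool(np.radians(yaw),np.radians(tl))); print(yaw,tl,None if q is None else np.round(q,2))
E
```

```text
60 0 [ 0.19  0.48 -0.03  1.06  0.    2.28]
60 20 [ 0.3   0.71  0.31  1.44 -0.23  2.43]
60 30 [ 0.34  0.85  0.51  1.65 -0.33  2.51]
60 40 [ 0.38  1.01  0.74  1.88 -0.41  2.6 ]
75 0 [ 0.19  0.48 -0.03  1.06  0.    2.02]
75 20 [ 0.33  0.65  0.22  1.33 -0.29  2.19]
75 30 [ 0.38  0.77  0.36  1.5  -0.41  2.29]
75 40 [ 0.43  0.9   0.52  1.68 -0.52  2.39]
90 0 [ 0.19  0.48 -0.03  1.06  0.    1.76]
90 20 [ 0.34  0.59  0.11  1.21 -0.33  1.94]
90 30 [ 0.41  0.67  0.19  1.32 -0.48  2.04]
90 40 [ 0.47  0.77  0.29  1.45 -0.61  2.15]
-105 0 [ 0.19  0.48 -0.03  1.06  0.   -1.12]
-105 20 [ 0.02  0.38 -0.24  0.85  0.33 -1.27]
-105 30 [-0.06  0.37 -0.32  0.77  0.51 -1.34]
-105 40 [-0.14  0.38 -0.39  0.7   0.69 -1.41]
```

Run:
```python
from h import *
bot.move_ptp([593,187,185],tool(np.radians(75),np.radians(35)))
m,im=snap("wrist","pics/w1.png")
st=bot.get_state(); print(st['t'],st['tcp_pos'],m)
print(proj(m,[[593,187,130],[593,187,70],[st['tcp_pos']][0]]))
c=im[150:384,150:360]; cv2.imwrite('pics/w1c.png',cv2.resize(c,None,fx=2.5,fy=2.5,interpolation=cv2.INTER_CUBIC))
```

```text
3.1917 [593.37454023 185.88532021 185.20037083] (array([[272.92373882,   0.        , 251.01453517],
       [  0.        , 272.92373882, 187.68001206],
       [  0.        ,   0.        ,   1.        ]]), array([631.40540273, 328.33979907, 256.25857733]), array([[ 9.65637043e-01,  1.57145248e-01,  2.07003556e-01],
       [-2.59893933e-01,  5.82355236e-01,  7.70271071e-01],
       [ 4.94833183e-04, -7.97601248e-01,  6.03184884e-01]]))
[[250.42789189 170.20121871]
 [250.48517797 115.96824518]
 [251.46336321 242.54863654]]
```

View pics/w1.png

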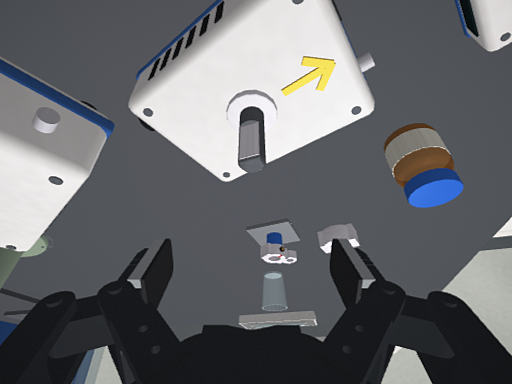

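View pics/w1c.png

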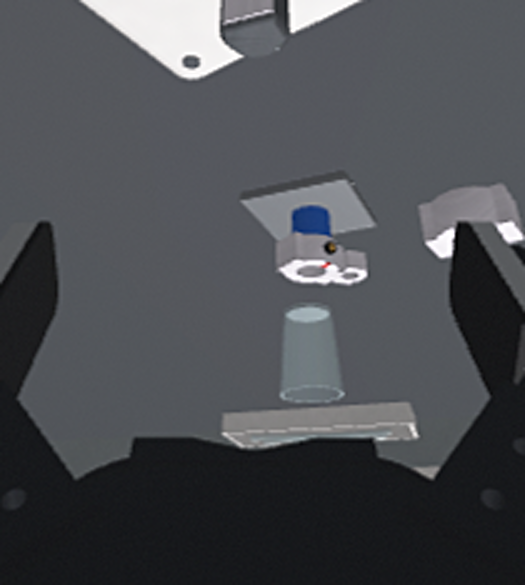

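The wrist view shows the arrow at (312,75), the boss at (251,105) and the shaft end at (252,165), right where it was predicted (250,170). The bright flat is on the camera side, left of the shaft's middle. I'll zoom in and measure its edges.

Run:
```python
import cv2,numpy as np
im=cv2.imread('pics/w1.png'); c=im[85:180,215:290]; cv2.imwrite('pics/w1d.png',cv2.resize(c,None,fx=6,fy=6,interpolation=cv2.INTER_CUBIC))
g=cv2.cvtColor(im,cv2.COLOR_BGR2GRAY)
for r in range(110,174,4): print(r,g[r,232:272].tolist())
```

```text
110 [236, 237, 239, 240, 239, 239, 240, 243, 253, 232, 104, 36, 40, 47, 49, 52, 53, 53, 54, 54, 53, 54, 54, 56, 56, 55, 51, 42, 52, 139, 240, 252, 244, 242, 243, 244, 245, 245, 244, 244]
114 [235, 236, 237, 238, 238, 241, 250, 223, 86, 35, 47, 50, 51, 50, 51, 51, 54, 54, 55, 53, 55, 53, 55, 56, 54, 56, 56, 54, 54, 50, 36, 111, 228, 249, 242, 241, 242, 243, 244, 245]
118 [238, 238, 238, 237, 237, 241, 253, 210, 20, 46, 50, 51, 49, 51, 51, 51, 52, 52, 52, 53, 53, 53, 54, 55, 55, 56, 55, 54, 52, 52, 42, 66, 218, 254, 245, 242, 241, 241, 242, 242]
122 [237, 237, 238, 239, 240, 244, 240, 157, 27, 43, 41, 58, 89, 103, 104, 106, 105, 105, 107, 106, 104, 101, 101, 111, 123, 133, 117, 64, 51, 54, 48, 24, 215, 255, 246, 243, 243, 243, 243, 241]
126 [231, 235, 237, 238, 239, 244, 241, 165, 79, 100, 110, 117, 123, 132, 132, 131, 132, 134, 134, 130, 130, 131, 133, 137, 137, 140, 114, 57, 50, 53, 50, 27, 172, 249, 248, 246, 246, 245, 244, 243]
130 [237, 237, 238, 236, 236, 243, 222, 115, 103, 132, 133, 133, 132, 132, 131, 129, 130, 132, 133, 130, 130, 131, 134, 137, 136, 141, 113, 56, 49, 53, 49, 
[... 1291 characters left out ...]
94, 172, 142, 80, 72, 82, 69, 52, 60, 68, 74, 79, 81, 86, 90, 94, 99, 95, 76, 65, 64, 58, 40, 116, 235, 252, 245, 244, 244, 243]
162 [242, 243, 243, 244, 252, 217, 69, 69, 87, 88, 92, 94, 97, 103, 105, 104, 106, 106, 106, 105, 105, 106, 104, 104, 104, 104, 104, 105, 107, 99, 83, 74, 62, 83, 228, 253, 170, 113, 89, 82]
166 [242, 241, 242, 241, 242, 249, 239, 146, 71, 91, 93, 96, 97, 100, 102, 101, 104, 106, 105, 103, 103, 103, 104, 103, 103, 101, 103, 104, 105, 105, 106, 95, 79, 84, 88, 88, 88, 88, 87, 87]
170 [242, 242, 242, 242, 242, 242, 243, 243, 246, 249, 253, 234, 136, 85, 94, 100, 103, 102, 102, 101, 102, 103, 103, 103, 103, 103, 103, 97, 97, 95, 85, 87, 88, 87, 87, 89, 88, 87, 89, 88]
```

View pics/w1d.png

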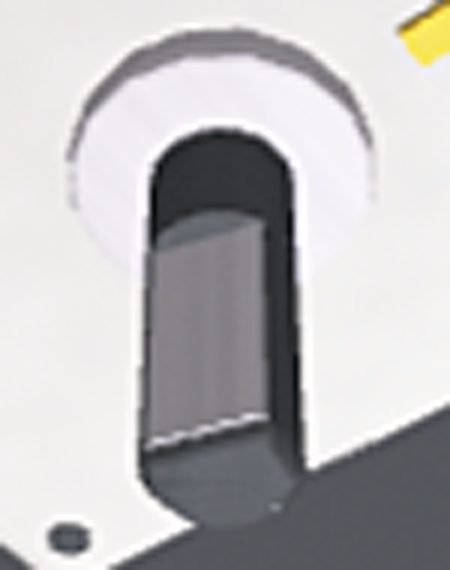

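Run:
```python
from h import *
m=mod("wrist"); im=cv2.imread('pics/w1.png')
for z,a,b in((94,(240,126.3),(258.2,121)),(127,(239.6,158.7),(259.3,153.7))):
    P=onz(m,[a,b],z); d=P[1]-P[0]; print(P.round(1)[:,:2],'w',np.linalg.norm(d).round(1),'normal',(np.degrees(np.arctan2(d[1],d[0]))+90).round(1))
h=cv2.cvtColor(im,cv2.COLOR_BGR2HSV); y=cv2.inRange(h,(18,120,120),(35,255,255)); y[:, :260]=0; y[120:]=0
pts=np.argwhere(y>0)[:,::-1].astype(float); P=onz(m,pts,72)[:,:2]; mu=P.mean(0); ev,V=np.linalg.eigh(np.cov((P-mu).T)); 
rc=cv2.minAreaRect(P.astype(np.float32)); print('arrow',mu.round(1),np.degrees(np.arctan2(V[1,1],V[0,1])).round(1),rc)
g=cv2.cvtColor(im,cv2.COLOR_BGR2GRAY)
# shaft axis: dark limbs at rows, z from axis; left/right limb -> axis ray, intersect with line
for r,l,rr in((116,239.6,263.6),(146,238.2,264.7)):
    P=onz(m,[((l+rr)/2,r)],100); print('axis dir', P.round(1))
# end-face ellipse extreme rows: end centre approx
print('end',onz(m,[(251.6,164)],130).round(1))
# screw/collar: collar top hole etc
print('holes',onz(m,[(148,112.5),(226,175.5),(356.5,110)],70).round(1))
```

```text
[[587.7 198. ]
 [602.3 199.3]] w 14.6 normal 95.1
[[588.  197.3]
 [602.3 198.5]] w 14.3 normal 94.9
arrow [646.4 212.7] -157.2 ((641.9962768554688, 210.5946502685547), (31.788471221923828, 31.793455123901367), 66.84326171875)
axis dir [[599.9 209.6 100. ]]
axis dir [[592.3 181.4 100. ]]
end [[595.5 193.1 130. ]]
holes [[511.9 212.6  70. ]
 [547.3 118.3  70. ]
 [678.7 170.2  70. ]]
```

The flat measures 14.5 mm wide (15 nominal) with its normal at about 95°. The arrow points along about 21.8°, so the shaft sits at about +1.28 rad, inside the stated range. The axis estimates from the top and wrist cameras disagree by 3–4 mm in y. I'll take a second, untilted wrist view at the grasp yaw to refine it.

Run:
```python
from h import *
bot.move_ptp([594.5,190,175],tool(np.radians(185)))
m,im=snap("wrist","pics/w2.png")
st=bot.get_state(); print(st['t'],st['tcp_pos'],np.degrees(st['orientation']))
np.save('m2.npy',np.array([*m[0].ravel(),*m[1],*m[2].ravel()]))
print(proj(m,[[594.5,190,130],[594.5,190,70],st['tcp_pos']]))
c=im[130:320,150:350]; cv2.imwrite('pics/w2c.png',cv2.resize(c,None,fx=3,fy=3,interpolation=cv2.INTER_CUBIC))
```

```text
5.1667 [594.5119971  190.06149811 174.90499106] [-1.79993528e+02 -1.26707852e-02 -1.75007781e+02]
[[249.33012364 211.26199967]
 [249.67984225 186.62014729]
 [249.00773716 241.26582029]]
```

View pics/w2.png

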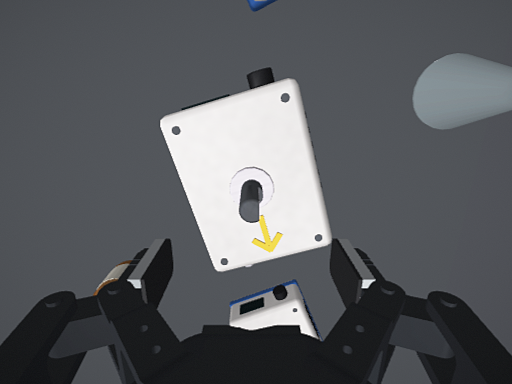

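View pics/w2c.png

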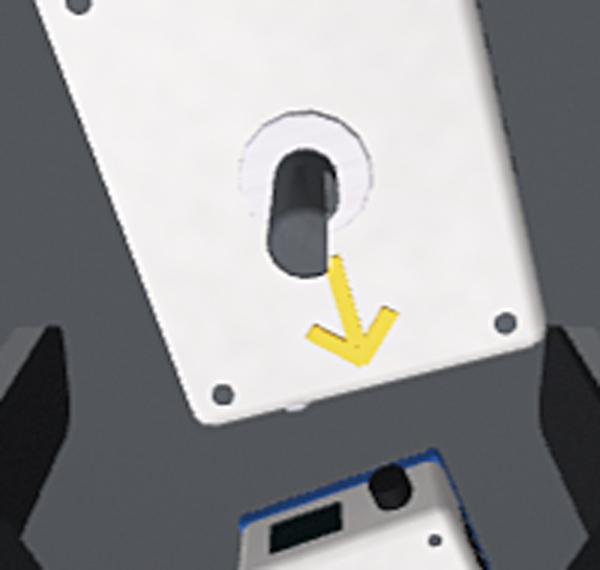

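Run:
```python
from h import *
v=np.load('m2.npy'); m=(v[:9].reshape(3,3),v[9:12],v[12:].reshape(3,3))
im=cv2.imread('pics/w2.png'); g=cv2.cvtColor(im,cv2.COLOR_BGR2GRAY)
for r in range(176,224,4): print(r,g[r,228:278].tolist())
# holes in housing & outline
hl=[]
d=((g<150)&(g>20)).astype(np.uint8); n,l,st,c=cv2.connectedComponentsWithStats(d)
for i in range(1,n):
    if 20<st[i,4]<150: print('hole',c[i].round(1),st[i,4],onz(m,[c[i]],70).round(1))
w=(g>200).astype(np.uint8); n,l,st,c=cv2.connectedComponentsWithStats(w); i=l[160,230]
P=onz(m,np.argwhere(l==i)[:,::-1].astype(float),70)[:,:2].astype(np.float32); print(cv2.minAreaRect(P))
print('boss',onz(m,[(252,187.5)],77))
```

```text
176 [243, 243, 244, 246, 242, 215, 211, 238, 241, 238, 237, 238, 238, 238, 239, 239, 239, 239, 238, 239, 239, 238, 237, 237, 237, 236, 236, 236, 236, 237, 237, 237, 238, 238, 237, 237, 237, 238, 241, 240, 231, 170, 204, 248, 243, 241, 240, 240, 239, 239]
180 [242, 243, 238, 234, 240, 241, 239, 238, 238, 237, 237, 237, 237, 237, 238, 240, 246, 255, 240, 155, 95, 66, 69, 56, 52, 65, 73, 115, 192, 251, 254, 246, 241, 239, 239, 238, 239, 239, 239, 239, 240, 242, 235, 175, 203, 247, 241, 239, 238, 238]
184 [242, 237, 230, 238, 239, 237, 237, 237, 237, 238, 238, 239, 242, 253, 219, 74, 51, 58, 60, 57, 54, 54, 52, 48, 48, 48, 48, 48, 47, 46, 40, 25, 128, 236, 248, 239, 235, 235, 236, 235, 236, 236, 237, 239, 221, 205, 232, 240, 238, 238]
188 [242, 240, 239, 241, 239, 239, 239, 239, 239, 239, 240, 244, 243, 168, 51, 64, 65, 64, 61, 56, 48, 43, 42, 45, 48, 49, 48, 49, 45, 53, 92, 110, 72, 11, 204, 255, 243, 240, 240, 239, 239, 239, 239, 240, 234, 202, 219, 241, 238, 238]
192 [243, 232, 231, 242, 238, 237, 236, 235, 235, 236, 237, 247, 213, 84, 61, 66, 66, 63, 58, 53, 51, 48, 47, 44, 48, 49, 4
[... 1485 characters left out ...]
03, 205, 194, 218, 240, 238, 238, 238, 238, 238, 239, 239, 239, 240, 240, 240, 241]
220 [240, 240, 240, 240, 240, 240, 240, 240, 240, 240, 240, 240, 241, 245, 249, 237, 162, 81, 78, 95, 98, 100, 103, 104, 103, 102, 100, 100, 93, 80, 66, 168, 217, 212, 211, 210, 219, 236, 241, 240, 239, 240, 240, 240, 240, 240, 241, 241, 241, 240]
hole [284.7  97.3] 64 [[511.6 213.1  70. ]]
hole [175.5 130. ] 57 [[547.6 119.6  70. ]]
hole [257.9 169.1] 25 [[576.8 196.2  70. ]]
hole [318.1 237.3] 41 [[642.  263.5  70. ]]
hole [223.9 261.1] 41 [[678.1 170.2  70. ]]
((594.6085205078125, 190.2818603515625), (165.38021850585938, 122.13306427001953), 21.0920352935791)
boss [[592.93180641 192.04755104  77.        ]]
```

Four housing screw holes seen from two opposite wrist views agree to about 1 mm. They put the axis at (595,191.3) and the yaw at 21.1°; the top camera is 2–3 mm off. Now I'll grip the flat.

Run:
```python
from h import *
Y=tool(np.radians(185))
bot.movel([595.2,189.3,140],Y,max_speed=100)
hit=bot.movel([595.2,189.3,95],Y,max_speed=60,threshold=8); s=bot.get_state(); print(hit,s['t'],s['tcp_pos'],s['contact_force'])
f0=s['contact_force']
bot.grip(0.3,25); s=bot.get_state();print(s['opening'],s['contact_force']-f0)
bot.grip(0.0,25); s=bot.get_state();print(s['t'],s['opening'],s['opening']*85,s['contact_force']-f0,s['wrist_torque'],s['tcp_pos'])
snap("wrist","pics/w3.png")
```

```text
False 6.5667 [595.4895287  189.33669425  95.26831475] [0.04610257 0.20904644 0.25816568]
0.2990909794654078 [-0.26472553 -0.95653689  0.23033279]
7.4 0.18183024646221502 15.455570949288276 [ 0.17700101 -3.60298847  0.65754544] [-0.66578871  0.09102483  0.09290717] [595.29481074 188.54448691  95.13338205]
```

View pics/w3.png

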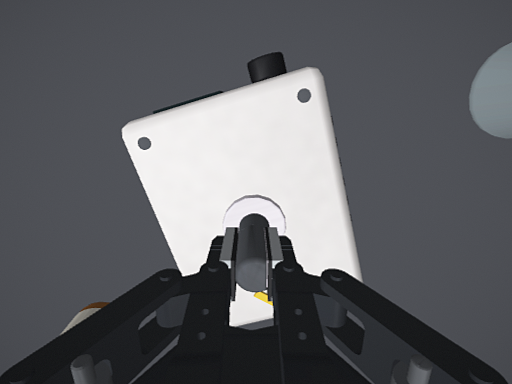

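The fingers stopped at 15.5 mm, so they are square on the flat, and the side force is small (3.6 N). Now I'll turn the shaft in small steps.

Run:
```python
from h import *
ax=np.array([595.1,190.6])
def go(phi,**k):
    p=np.radians(phi); bot.movel([*(ax-2*np.array([np.cos(p),np.sin(p)])),95],tool(p+np.pi/2),**k)
for ph in (88,76,64,52,40,30,21.1):
    go(ph); s=bot.get_state(); print(ph,round(s['t'],2),np.degrees(s['orientation'][2]).round(1),s['contact_force'].round(1),s['wrist_torque'].round(2),round(s['opening']*85,2),s['tcp_pos'].round(1))
bot.dwell(0.3)
s=bot.get_state(); print(s['t'],s['contact_force'].round(1),s['tcp_pos'],s['orientation'],s['opening']*85)
snap("wrist","pics/w4.png")
```

```text
88 7.72 178.1 [-1.1 -1.6  2.5] [-0.42  0.16 -0.07] 15.04 [595.1 188.5  95.1]
76 8.08 166.2 [-0.4 -2.   2.9] [-0.54  0.21 -0.03] 15.07 [594.7 188.6  95.2]
64 8.44 154.2 [-0.1 -3.4  3.3] [-0.61  0.16 -0.08] 15.34 [594.3 188.6  95.1]
52 8.8 142.2 [-0.3 -3.7  4.1] [-0.64  0.22 -0.05] 15.23 [594.  188.9  95.1]
40 9.16 130.2 [-1.1 -3.3  3.3] [-0.77  0.21 -0.04] 15.3 [593.7 189.2  95.1]
30 9.48 120.3 [-1.5 -4.2  4.8] [-0.81  0.23 -0.09] 14.84 [593.4 189.4  95.1]
21.1 9.79 111.4 [-0.6 -4.9  4. ] [-0.98  0.19 -0.06] 15.3 [593.3 189.7  95.1]
10.0917 [-1.2 -5.   4.5] [593.3270357  189.6918318   95.09997924] [3.14155123e+00 4.31162964e-04 1.94045990e+00] 15.282259920162737
```

View pics/w4.png

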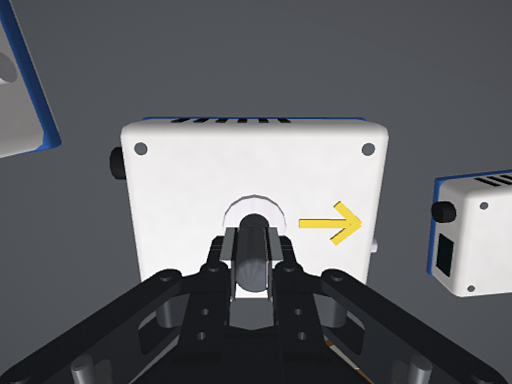

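The flat is on the right-hand finger and the arrow at (330,223) lies exactly along the jaws, so step 1 is done. The grip itself gives the axis as about (595.1,190.5). I'll release, rise, and look at the collar.

Run:
```python
from h import *
bot.grip(0.6)
s=bot.get_state(); print(s['t'],s['tcp_pos'])
bot.movel([593.2,189.8,200],max_speed=150)
bot.grip(1.0)
m,im=snap("wrist","pics/w5.png"); print(proj(m,[[595.1,190.5,130]]))
bot.move_ptp([546,-152,150],tool(np.radians(230)))
s=bot.get_state(); print(s['t'],s['tcp_pos'],s['qpos'].round(2))
m,im=snap("wrist","pics/w6.png"); np.save('m6.npy',np.array([*m[0].ravel(),*m[1],*m[2].ravel()]))
print(proj(m,[[546,-152,56]]))
c=im[140:270,180:320]; cv2.imwrite('pics/w6c.png',cv2.resize(c,None,fx=4,fy=4,interpolation=cv2.INTER_CUBIC))
```

```text
10.575 [593.06351502 190.30056928  94.7439945 ]
[[253.14614139 201.02674896]]
14.1917 [ 546.1693984  -151.75197301  150.0917283 ] [-0.4   0.42 -0.27  0.88  0.   -1.27]
[[250.02178433 189.0401563 ]]
```

View pics/w5.png

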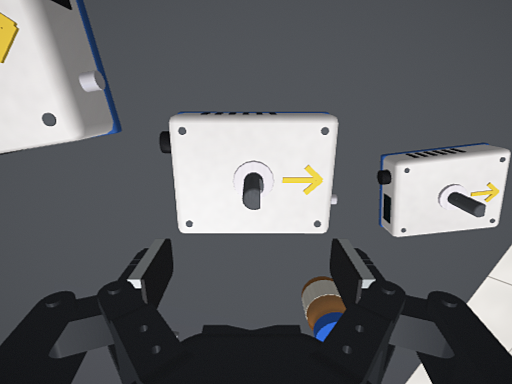

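View pics/w6.png

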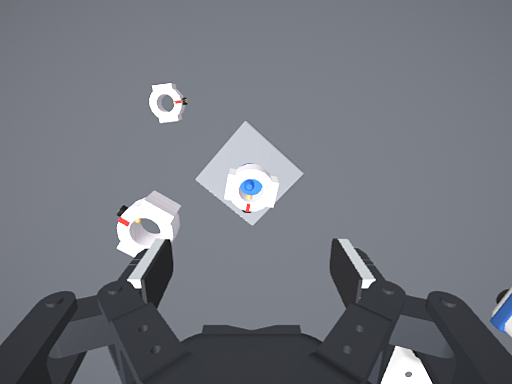

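View pics/w6c.png

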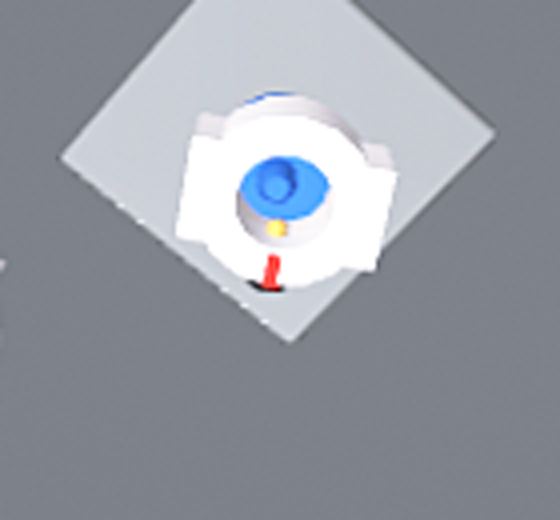

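View w5 shows the shaft still aligned, with the flat on the right toward the arrow. In w6 the collar is centred at about (251,187), with the red line at (248,208) pointing downward, tilted slightly to the left. I'll measure it from its grip faces.

Run:
```python
from h import *
v=np.load('m6.npy'); m=(v[:9].reshape(3,3),v[9:12],v[12:].reshape(3,3))
im=cv2.imread('pics/w6.png'); g=cv2.cvtColor(im,cv2.COLOR_BGR2GRAY)
o=np.array([180,140]); 
C=np.array([(198,135),(178,236),(397,178),(375,268)])/4+o
P=onz(m,C,56)[:,:2]; print(P.round(1)); a=P[1]-P[0]; b=P[3]-P[2]; 
print('faces dir',np.degrees(np.arctan2(a[1],a[0])),np.degrees(np.arctan2(b[1],b[0])),np.linalg.norm(a),np.linalg.norm(b),'centre',P.mean(0))
w=(g>245).astype(np.uint8); n,l,st,c=cv2.connectedComponentsWithStats(w); i=l[200,233] or l[187,232]; print(st[i],c[i])
Q=onz(m,np.argwhere(l==i)[:,::-1].astype(float),56)[:,:2].astype(np.float32); r=cv2.minAreaRect(Q); print(r)
cn,h=cv2.findContours((l==i).astype(np.uint8),cv2.RETR_CCOMP,cv2.CHAIN_APPROX_NONE)
for k,c_ in enumerate(cn):
    if len(c_)>15:
        R=onz(m,c_[:,0].astype(float),56)[:,:2].astype(np.float32); print(h[0][k][3],len(c_),cv2.minEnclosingCircle(R),cv2.fitEllipse(R))
red=onz(m,np.array([(272,256),(270,290)])/4+o,56)[:,:2]; d=red[1]-red[0]; print('red',red.round(1))
for p in red: print(np.degrees(np.arctan2(*(p-P.mean(0))[::-1])))
```

```text
[[ 550.8 -174.8]
 [ 570.3 -159.7]
 [ 522.9 -138.3]
 [ 540.4 -124.3]]
faces dir 37.87329940059028 38.660513374303264 24.63339444466515 22.381986831295254 centre [ 546.09165804 -149.29234524]
[ 224  164   55   47 1337] [250.86761406 188.95512341]
((544.5444946289062, -151.89260864257812), (43.098182678222656, 46.545021057128906), 39.43060302734375)
-1 176 ((546.4282836914062, -150.4441375732422), 25.682676315307617) ((545.5614624023438, -151.64056396484375), (39.37638854980469, 48.935577392578125), 34.56950759887695)
0 76 ((546.4095458984375, -150.92494201660156), 12.2532377243042) ((546.4175415039062, -151.7825927734375), (21.18124008178711, 24.35917854309082), 98.70059204101562)
red [[ 556.8 -142. ]
 [ 562.7 -135.8]]
34.12765361948625
39.124634775214254
```

Run:
```python
from h import *
bot.move_ptp([546,-150.8,95],tool(np.radians(218.5)))
s=bot.get_state(); print(s['t'],s['tcp_pos'])
m,im=snap("wrist","pics/w7.png"); np.save('m7.npy',np.array([*m[0].ravel(),*m[1],*m[2].ravel()]))
print(proj(m,[[546,-150.8,56]]))
c=im[150:290,170:330]; cv2.imwrite('pics/w7c.png',cv2.resize(c,None,fx=4,fy=4,interpolation=cv2.INTER_CUBIC))
```

```text
14.575 [ 544.79724673 -150.02219758   94.24693669]
[[247.46688768 214.74717995]]
```

View pics/w7c.png

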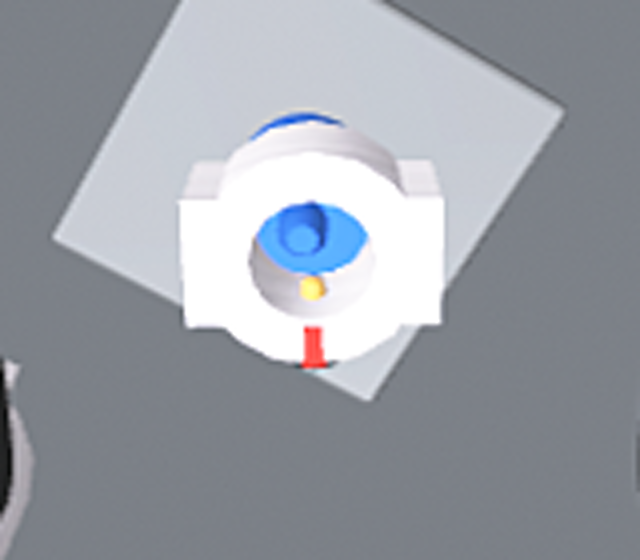

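The collar is square to the jaws: both grip faces and the red line are vertical in the crop, and the red line is at (313,345).

Run:
```python
from h import *
v=np.load('m7.npy'); m=(v[:9].reshape(3,3),v[9:12],v[12:].reshape(3,3)); o=np.array([170,150])
C=np.array([(181,200),(185,325),(443,196),(440,322),(312,250),(313,365),(312,260)])/4+o
P=onz(m,C,56)[:,:2]; print(P.round(1)); a=P[1]-P[0]; b=P[3]-P[2]
print(P[:4].mean(0),np.linalg.norm(P[0]-P[2]),np.linalg.norm(a),[np.degrees(np.arctan2(d[1],d[0])) for d in(a,b,P[5]-P[6])])
ctr=P[:4].mean(0)
Y=tool(np.radians(218.5))
bot.movel([*ctr,60],Y,max_speed=100); bot.dwell(.1); f0=bot.get_state()['contact_force']
hit=bot.movel([*ctr,22],Y,max_speed=60,threshold=6); s=bot.get_state(); print(hit,s['t'],s['tcp_pos'],s['contact_force']-f0)
bot.grip(0.0,40); s=bot.get_state(); print(s['t'],s['opening']*85,s['contact_force']-f0,s['tcp_pos'],s['wrist_torque'])
m,im=snap("wrist","pics/w8.png")
```

```text
[[ 551.3 -175.5]
 [ 570.5 -160.5]
 [ 521.9 -140. ]
 [ 540.9 -124.4]
 [ 544.4 -151.6]
 [ 562.3 -137.1]
 [ 545.9 -150.4]]
[ 546.18573212 -150.10756433] 46.144936389143105 24.387838789947494 [np.float64(38.13856892512947), np.float64(39.35659828083195), np.float64(39.03060680256294)]
False 16.0083 [ 546.291868   -150.13597116   21.98149229] [ 0.78969214 -0.86519944  0.92919024]
16.45 45.009798189401494 [-0.21648283 -0.7309073   3.29464703] [ 546.61468706 -150.38351105   22.56523739] [-0.08652033  0.07863241 -0.03947459]
```

View pics/w8.png

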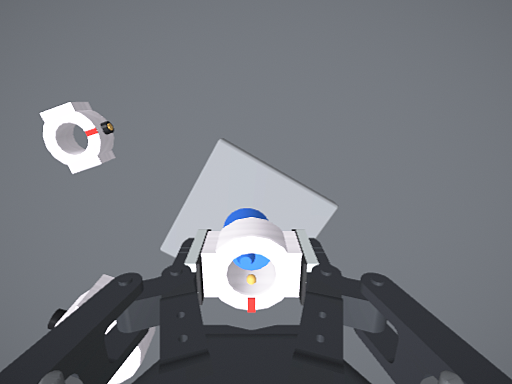

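Run:
```python
from h import *
Y=tool(np.radians(218.5))
bot.movel([546.4,-150.3,75],Y,max_speed=60); bot.movel([546.4,-150.3,155],Y,max_speed=120); bot.dwell(.2)
s=bot.get_state(); print(s['t'],s['opening']*85,s['contact_force'],s['tcp_pos'],np.degrees(s['orientation']))
bot.move_ptp([595.1,190.5,155],tool(np.radians(201.1))); bot.dwell(.4)
s=bot.get_state(); print(s['t'],s['tcp_pos'],s['opening']*85,s['qpos'].round(2))
m,im=snap("wrist","pics/w9.png"); np.save('m9.npy',np.array([*m[0].ravel(),*m[1],*m[2].ravel()]))
c=im[170:330,165:335]; cv2.imwrite('pics/w9c.png',cv2.resize(c,None,fx=4,fy=4,interpolation=cv2.INTER_CUBIC))
_,a=snap("scene","pics/s9.png"); cv2.imwrite('pics/s9c.png',cv2.resize(a[110:250,230:400],None,fx=4,fy=4,interpolation=cv2.INTER_CUBIC))
```

```text
18.55 45.33486830979626 [ 0.11410817  1.40334799 -1.79766291] [ 545.79368453 -150.07087952  154.03534104] [ 1.79910253e+02 -4.85976808e-02 -1.41503968e+02]
20.25 [595.23452643 189.9343084  155.05784448] 45.40323652349076 [ 0.19  0.52 -0.1   0.96 -0.   -0.18]
```

View pics/w9c.png

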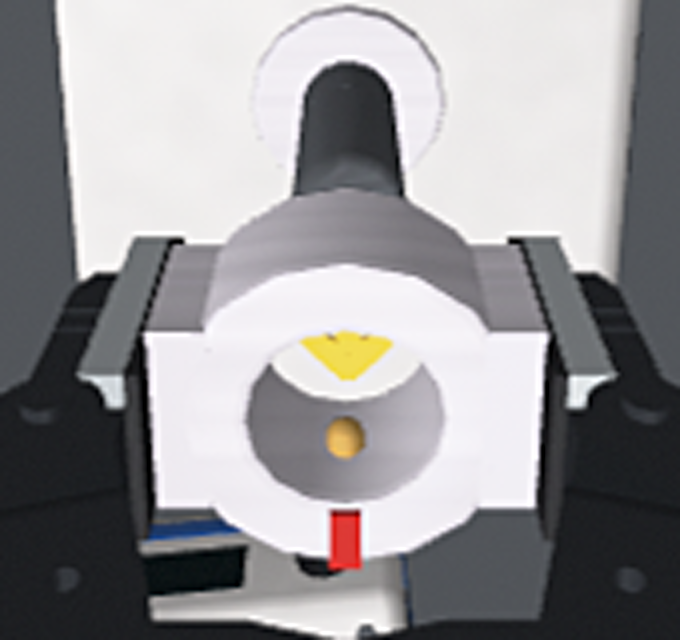

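View pics/s9c.png

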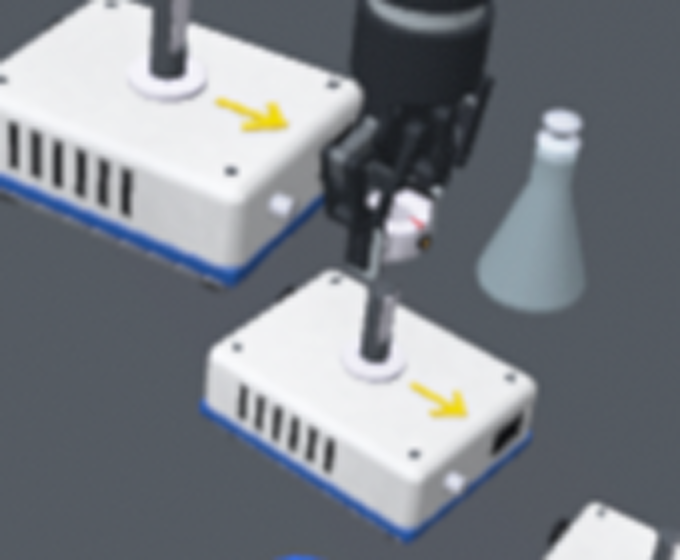

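Run:
```python
from h import *
v=np.load('m9.npy'); m=(v[:9].reshape(3,3),v[9:12],v[12:].reshape(3,3)); o=np.array([165,170])
tcp=np.array([595.23,189.93]); a=np.radians(201.1); ux=np.array([np.cos(a),np.sin(a)]); uy=np.array([np.sin(a),-np.cos(a)])
def rel(n,c,z):
    P=onz(m,np.array(c)/4+o,z)[:,:2]; q=P-tcp; print(n,P.round(1).tolist(),'toolx',(q@ux).round(1),'tooly',(q@uy).round(1)); return P
zt=155.06+22.4+11
rel('bore L,R',[(247,420),(444,420)],zt); rel('bore front/back',[(345,333),(345,501)],zt)
rel('face corners',[(145,332),(155,507),(547,332),(538,507)],zt)
rel('outer front/back',[(345,264),(345,558)],zt)
rel('boss L R',[(252,95),(446,95)],77); rel('boss back',[(348,8)],77)
rel('shaft',[(295,192),(405,192)],115)
```

```text
bore L,R [[598.4, 180.2], [590.1, 201.7]] toolx [0.6 0.6] tooly [-10.2  12.8]
bore front/back [[583.4, 186.8], [604.9, 195.0]] toolx [ 12.1 -10.8] tooly [1.3 1.3]
face corners [[591.5, 165.5], [613.9, 174.0], [575.1, 208.1], [597.3, 217.0]] toolx [ 12.3 -11.7  12.3 -11.7] tooly [-21.4 -21.6  24.2  24.5]
outer front/back [[575.3, 183.6], [612.7, 198.1]] toolx [ 20.9 -19.2] tooly [1.3 1.3]
boss L R [[600.1, 172.1], [585.2, 210.7]] toolx [1.9 1.8] tooly [-18.4  23. ]
boss back [[574.9, 184.3]] toolx [21.] tooly [2.]
shaft [[601.4, 184.0], [594.2, 202.7]] toolx [-3.6 -3.6] tooly [-7.7 12.3]
```

The bore measures 23.0 mm and the faces 45.8 mm apart, so this measurement checks out. Relative to the bore, the shaft is 0.95 mm off along tool y and 0.55 mm off along tool x. I'll correct for that and lower while feeling for contact.

Run:
```python
from h import *
Y=tool(np.radians(201.1)); tgt=np.array([595.4,191.0]); cmd=np.array([595.3,191.5])
bot.movel([*cmd,135],Y,max_speed=60); bot.dwell(.3)
p=bot.get_state()['tcp_pos'][:2]; print(p); cmd=cmd+(tgt-p)
bot.movel([*cmd,126],Y,max_speed=30); bot.dwell(.2)
s=bot.get_state(); print(s['tcp_pos']); f0=s['contact_force']; m0=s['wrist_torque']
for z in (122,118,114,110,106,102,98.5):
    h=bot.movel([*cmd,z],Y,max_speed=25,threshold=8); s=bot.get_state()
    print(z,h,round(s['t'],2),s['tcp_pos'].round(2),(s['contact_force']-f0).round(1),(s['wrist_torque']-m0).round(2),round(s['opening']*85,2))
    if h: break
snap("wrist","pics/w10.png")
```

```text
[595.53052817 191.54449081]
[595.3061756  190.99580793 126.15617573]
122 False 22.09 [594.94 190.9  121.71] [-1.4  0.3  0. ] [-0.03  0.05 -0.02] 45.01
118 False 22.4 [594.95 190.93 117.68] [-0.3  0.6 -0.2] [-0.    0.05 -0.01] 45.37
114 False 22.71 [594.95 190.93 113.72] [ 0.4  0.4 -0.1] [-0.02  0.01 -0.03] 45.06
110 False 23.02 [594.93 190.93 109.72] [ 0.1 -0.4 -0.2] [-0.    0.07 -0.06] 45.33
106 False 23.32 [594.96 190.94 105.73] [ 0.6  0.8 -0.5] [-0.02  0.    0.01] 45.46
102 False 23.63 [594.94 190.89 101.7 ] [-0.1  1.4  0.4] [ 0.02  0.08 -0.01] 45.08
98.5 False 23.93 [594.94 190.9   98.21] [-0.2  0.6  0.3] [ 0.07 -0.02 -0.04] 45.19
```

View pics/w10.png

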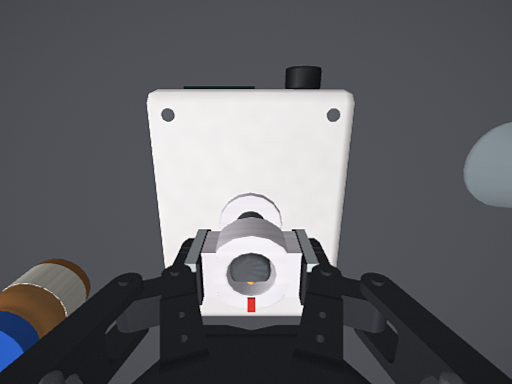

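It slid on with no contact. I'll go to flush height and verify.

Run:
```python
from h import *
Y=tool(np.radians(201.1))
bot.movel([595.2,190.95,96.7],Y,max_speed=20,threshold=10); bot.dwell(.4)
s=bot.get_state(); print(s['t'],s['tcp_pos'],s['orientation'],s['contact_force'],s['wrist_torque'],s['opening']*85)
m,im=snap("wrist","pics/w11.png"); np.save('m11.npy',np.array([*m[0].ravel(),*m[1],*m[2].ravel()]))
cv2.imwrite('pics/w11c.png',cv2.resize(im[215:325,190:310],None,fx=5,fy=5,interpolation=cv2.INTER_CUBIC))
_,a=snap("scene","pics/s11.png"); cv2.imwrite('pics/s11c.png',cv2.resize(a[130:250,250:400],None,fx=5,fy=5,interpolation=cv2.INTER_CUBIC))
```

```text
24.625 [595.21104332 190.93782442  96.72897429] [-3.14156745e+00  4.61850997e-05 -2.77335635e+00] [-0.29372464  0.14808721 -1.69299684] [0.00464139 0.01841614 0.03712524] 45.169682738363186
```

View pics/w11c.png

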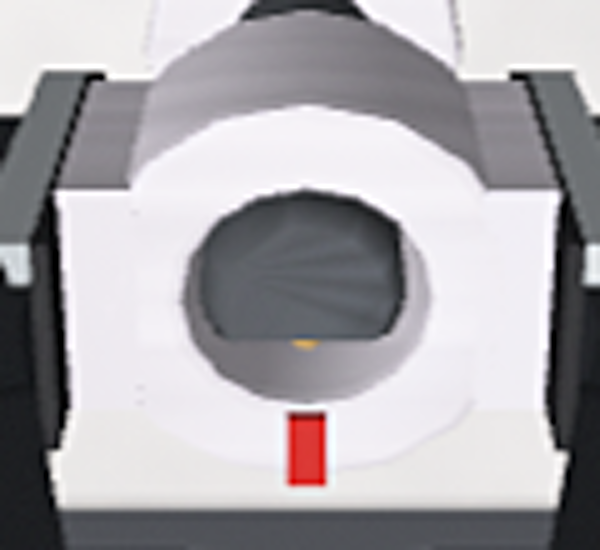

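View pics/s11c.png

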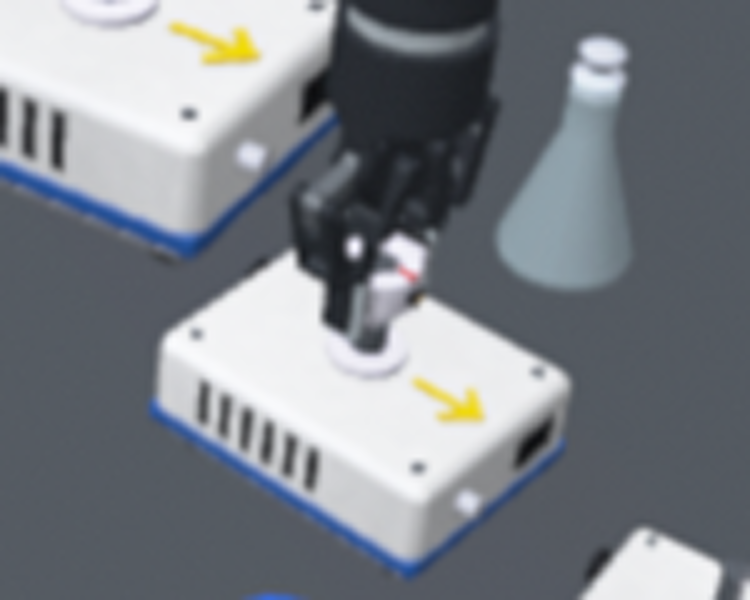

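Run:
```python
from h import *
v=np.load('m11.npy'); m=(v[:9].reshape(3,3),v[9:12],v[12:].reshape(3,3)); o=np.array([190,215])
tcp=np.array([595.21,190.94]); a=np.radians(201.1); ux=np.array([np.cos(a),np.sin(a)]); uy=np.array([np.sin(a),-np.cos(a)])
def rel(n,c,z):
    q=onz(m,np.array(c)/5+o,z)[:,:2]-tcp; print(n,z,'toolx',(q@ux).round(1),'tooly',(q@uy).round(1))
print('cam',m[1])
rel('bore LR',[(182,300),(432,300)],130); rel('bore fb',[(307,187),(307,404)],130); rel('faces',[(55,190),(68,445),(558,190),(548,445)],130)
for z in(124,127,130,133): rel('flat edge L,R,mid; widest L,R',[(225,340),(392,340),(305,340),(203,275),(405,275)],z)
im=cv2.imread('pics/w11.png'); print(im[255:293,251].max(1).tolist()); print(im[270,224:280].max(1).tolist())
```

```text
cam [521.42446047 163.63151762 238.81607338]
bore LR 130 toolx [0.5 0.5] tooly [-10.3  13. ]
bore fb 130 toolx [ 12.5 -11.3] tooly [1.3 1.4]
faces 130 toolx [ 12.2 -16.1  12.2 -16.1] tooly [-21.6 -21.9  24.2  24.8]
flat edge L,R,mid; widest L,R 124 toolx [-8.5 -8.5 -8.5 -1.  -1. ] tooly [-6.8  9.9  1.2 -8.8 11. ]
flat edge L,R,mid; widest L,R 127 toolx [-6.3 -6.2 -6.3  1.1  1.1] tooly [-6.6  9.6  1.2 -8.6 10.7]
flat edge L,R,mid; widest L,R 130 toolx [-4.  -4.  -4.   3.2  3.2] tooly [-6.4  9.4  1.2 -8.3 10.5]
flat edge L,R,mid; widest L,R 133 toolx [-1.7 -1.7 -1.7  5.3  5.3] tooly [-6.2  9.2  1.2 -8.1 10.2]
[63, 71, 79, 85, 92, 101, 100, 98, 97, 101, 106, 104, 97, 103, 107, 102, 98, 105, 106, 102, 101, 105, 110, 108, 109, 109, 109, 109, 205, 188, 144, 146, 145, 147, 147, 147, 147, 148]
[243, 241, 217, 139, 113, 104, 81, 83, 91, 95, 102, 104, 105, 105, 104, 106, 105, 105, 102, 101, 100, 100, 100, 100, 101, 101, 101, 102, 102, 103, 102, 104, 105, 106, 105, 105, 106, 106, 106, 106, 105, 106, 102, 87, 72, 55, 62, 154, 197, 189, 181, 214, 244, 247, 246, 246]
```

At 24.6 s everything is within tolerance:

| Check | Result |
|---|---|
| Collar centred on shaft | within about 0.8 mm |
| Collar mid-height | about 119.2 mm (119 wanted) |
| Flat | faces the red line and screw |
| Tool | level |
| Side force | under 1 N |

I'm handing in.

Run:
```python
from h import *
s=bot.get_state(); print(s['t'],s['tcp_pos'],s['opening']*85,np.abs(s['joint_velocities']).max())
bot.sign_off()
```

```text
24.725 [595.23212405 190.95011976  96.74961084] 44.82397402479379 0.00195165083432166
the job is handed in; nothing more can be done
```

I turned the shaft so its flat faces the arrow. I then put the middle-sized collar on it and handed in at 24.7 s with the gripper still holding the collar. No verdict was reported, so what follows rests on my own checks.

- **Shaft:** The fingers stopped at about 15.5 mm, against 16 mm for a square grip on the flat. I turned it from about 74° off until the flat faced the arrow; afterwards the arrow ran exactly along the jaws in the wrist picture.
- **Collar:** I gripped it across its parallel faces and lifted it. It slid over the shaft with no noticeable contact force.
- **Final position:**
  - The collar is centred on the shaft to within about 1 mm.
  - Its mid-height is about 119.2 mm, against 119 mm for flush.
  - The tool is level and still, and the screw is over the flat.
- **Disagreements:**
  - The top camera placed the shaft axis 2–4 mm away from the wrist camera and the grip, so I went with those two.
  - The bore's apparent size in the last picture suggested the collar top sits about 1 mm higher than the arm's position says. That is inside the 4 mm allowed.
- **Bystanders:** I saw no sign of touching the flask, beaker or jar. I did not measure their positions again at the end.

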